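Park the slice engraver, unlatch its guard gate and hold it wide open

TASK

Throw the red lever of the engraver's control box into the notch marked by the green tabs, so that the machine is parked. Then squeeze the yellow catch on the guard, and after it the blue one, pinching both tabs of each fully together, so that the red-framed gate springs ajar. Take the gate by its black post, swing it past its detent as far as wide open (nearly square to the front of the guard or more), and finish while still holding it there, since it springs back when let go; leave the lever parked and do not move the slices, the phone or the brush pot.

Things in the scene. Friction and masses are not known exactly. Their poses are not given: they have to be found in the camera images.
- guard: the engraver with its guard: black base, aluminium frame, clear sides, open top, 250 mm deep (x), 290 mm wide (y), top rails 120 mm high. Origin on the table under the middle of the closed gate; x points back into the machine, -x is the front, y to the left seen from the robot. The upright gate hinge is at y = +120 mm. The two catches stand 85 mm apart, in either order
- gate (a joint): gate angle, rad: 0 closed, 1.6 end stop; opens clockwise seen from above, free end towards the guard's -x. A hinge spring (0.6 N m per rad) floats it at 0.45. Yellow holds it below 0.03, then blue at 0.05 to 0.16; freed of both it springs to about 0.45. The detent bump is at 0.95 (up to 6 N at the post); let go beyond it, the gate falls back to about 1.12. Wide open is above 1.3
- gate_post (a point): middle of the upper part of the gate's black upright grip post: round, 18 mm across, 112 to 172 mm above the table; this point is at 152 mm, 225 mm from the hinge axis. It can be pinched from above. Behind it while the gate is closed the guard's rail top is at 120 mm.
- gate_hinge (a point): point on the gate's upright hinge axis at 152 mm height; no part of the hinge reaches above 120 mm
- yellow_catch: yellow squeeze catch on the guard's top rail; squeeze it first. Origin under its base, 120 mm above the table; axes as the guard's. Two sprung yellow tabs, centres at y = +21.5 and -21.5 mm, 7 mm thick (50 mm over the outsides), 24 mm wide in x, 6 to 56 mm above the origin. Pinch them together from above along y: each travels 12 mm, 1.5 N rising to 4.5 N, and springs back when let go
- yellow_grip (a point): point midway between the yellow tabs, 34 mm above the catch's base (154 mm above the table): where to pinch
- yellow_hook (a joint): inward travel of the yellow catch's -y (hook) tab, m: 0 at rest, 0.012 fully squeezed
- yellow_tab (a joint): inward travel of the yellow catch's +y tab, m: 0 at rest, 0.012 fully squeezed
- blue_catch: blue squeeze catch on the guard's top rail; squeeze it second. Origin under its base, 120 mm above the table; axes as the guard's. Two sprung blue tabs, centres at y = +21.5 and -21.5 mm, 7 mm thick (50 mm over the outsides), 24 mm wide in x, 6 to 56 mm above the origin. Pinch them together from above along y: each travels 12 mm, 1.5 N rising to 4.5 N, and springs back when let go
- blue_grip (a point): point midway between the blue tabs, 34 mm above the catch's base (154 mm above the table): where to pinch
- blue_hook (a joint): inward travel of the blue catch's -y (hook) tab, m: 0 at rest, 0.012 fully squeezed
- blue_tab (a joint): inward travel of the blue catch's +y tab, m: 0 at rest, 0.012 fully squeezed
- lever_box: grey control box 130 (x) x 100 (y) x 55 mm high, fixed to the table, with the red lever; origin under its centre. The lever pivots about the box's y axis 70 mm above the table over the box's centre.
- lever (a joint): lever angle, rad: 0 upright (middle notch, where it starts), + leans to the box's +x, - to its -x; end notches at +0.5 and -0.5, end stops at 0.56; it rests at 0.44 to 0.56 in them. A sprung detent between the notches takes about 2 N at the knob; it drops into the notch past 0.25.
- lever_tip (a point): middle of the lever's red knob, an upright cylinder 22 mm across and 36 mm high; 85 mm from the pivot. Pinch it from above along the box's y axis.
- green_mark: pair of green tabs, 16 x 10 x 30 mm high, on the box at both sides of the wanted end notch (either end, at random); origin 55 mm above the table, 41 mm along the box's x axis from its centre on one side. A like pair of white tabs marks the other end notch, which is not wanted
- green_mark_notch (a point): where the middle of the lever's knob is when the lever is in the green-marked notch (0.5 rad), 145 mm above the table
- slice_a: round wood slice with bark edge, 72 mm across, 16 mm thick, lying on the table (may be under the gate's swing; the gate's lower edge clears it by 19 mm); origin under its centre
- slice_b: round wood slice 60 mm across, 14 mm thick, on the table; origin under its centre
- stack_low: round wood slice 100 mm across, 22 mm thick, on the table under stack_top; origin under its centre
- stack_top: round wood slice 76 mm across, 16 mm thick, lying on stack_low; origin under its centre
- slice_in: round wood slice 76 mm across, 14 mm thick, on the bed inside the guard; origin under its centre
- phone: black phone 70 x 146 x 9 mm lying on the table; origin under its centre
- pot: white pot 70 mm across, 100 mm high, with brushes up to about 175 mm; origin under its centre

How it is judged:
By the outcome, as a careful person would: the job done as asked, in the order asked, and still so for the second after the job is handed in, while the arm keeps its last pose, push and grip.
It also fails if it takes over 64 s, if anything falls off the work surface, if the arm or the gripper's body presses on something with over 40 N, if the wrist force passes 120 N, or if a joint passes its speed limit or range.

ROBOT

A 6-joint arm with a two-finger parallel gripper is mounted at the origin on the work surface. World frame = base frame: x ahead of the robot, y to its left, z up, the work surface at z = 0. Lengths are in m, angles in rad, forces in N, time in s.
With the tool pointing down it reaches from about 0.225 to 0.875 m from the base axis. Payload 3.4 kg.
Tool frame: the origin (TCP) lies midway between the tips of the shut fingers; the grasp point (between the pads) lies 19 mm behind it; z points along the fingers, y is the direction in which the jaws open and shut (so a half turn about z gives the same grasp; the last joint's range is limited). The gripper opens to 85 mm and grips with 20 to 120 N. Pads are 22 mm wide; open, the fingers measure 114 mm over their backs; the gripper's body (76 mm by 85 mm) begins 54 mm behind the grasp point. The pads swing forward as they close: fully open they stand 13 mm farther back than shut.
Start: joints at [-1.304, 0.276, 1.505, -0, 1.361, -0.121], TCP at [0.217, -0.532, 0.231] pointing down, gripper open.
Joint ranges: [-2.89, 2.89], [-0.75, 2.08], [0.22, 2.7], [-1.18, 4.32], [0.11, 2.71], [-2.7, 2.7]. Speed limits (rad/s): [2.57, 2.57, 3.14, 3.14, 3.14, 3.14].

INTERFACE

Orientations are given as [roll, pitch, yaw] about the fixed x, y, z axes, in that order (R = Rz(yaw) Ry(pitch) Rx(roll)).
In Python, from plant import sensors, capture, finish_job gives the robot as it stands.
- The arm moves only by the shell command python3 -m inch 'ROWS' [OPENING] [FORCE]. ROWS is JSON, a list of rows, each a list of 4 numbers: the shift along the tool's x, y, z in mm, then the turn about the tool's z in degrees. In form: [[x, y, z, twist], ...]. A call has 1 to 8 rows; each row shifts and turns the pose as measured when the row begins, along the tool's axes as they then stand; what a row does not reach is not made up. A row lasts 1/10 s, in which the tool goes at most 50 mm and 8.59 degrees, less where a joint would pass 70% of its speed; a pose out of reach is approached as far as the arm can. A call is refused whole if a number of a shift passes 50 or a number of a turn 8.59, either way. A call with a gripper value outside its range is refused whole. OPENING is the opening in per cent of the stroke, from 0 (shut) to 100 (fully open), set as the call begins (- or left out, the last holds). The fingers move at their own pace and stop on an object; FORCE is the grip in N (left out, the last holds). Time passes only in rows, so rows that do not move let the fingers close. It gives the time, the measured TCP pose, the force and the opening at its end, in the units of the state.
- sensors.observe(): the state, without advancing time (a new reading comes with each control period).
- capture(name): name is "scene" or "top"; returns a dict with "image" (400x640x3 uint8, red, green, blue), "fx", "fy", "cx", "cy" (pixels), "R" (3x3) and "t" (3): a world point X has camera coordinates R X + t. Camera axes: x right, y down, z forward; pixel columns grow to the right and rows downward; lengths in m; the calibration is good to about 2 mm. A picture is of the moment at which its call begins. There is no depth.
- finish_job(): hands the job in, once; it reports no verdict.
The state is a dict: "time_s": time; "joints": joint angles; "dq": joint speeds; "effort": joint torques, N m; "tcp_pos": TCP position; "eef_rot": TCP orientation; "wrist_force": force on the tool from outside, world axes, zero at the start; "moment": the same for the moment, N m; "grip_width": finger opening in m.
Only numpy, scipy, OpenCV 4.12 (cv2) and the standard library are available. Lean on these libraries where they do the work, as an engineer would, in place of code of your own. Each camera call takes 0.05 s, during which the arm holds its last target.

## Working session

There is one attempt and no reset: what is moved stays moved. The work goes in short steps, Python scripts to look and compute and a shell command to move; the robot and the scene stay as the last step left them, time stands still between calls to the robot, and variables do not carry over. Pictures are saved under pics/ and viewed, and the job is handed in when it is done.

```bash
ls; mkdir -p pics
python3 - <<'E'
from plant import sensors, capture
import cv2,pickle
print(sensors.observe())
for n in("scene","top"):
    c=capture(n); pickle.dump(c,open(n+".pkl","wb")); cv2.imwrite(f"pics/{n}0.png",c["image"][:,:,::-1]); print(n,c["fx"],c["cx"],c["cy"],c["R"],c["t"])
E
```

```text
pics
{'time_s': 0.0, 'joints': array([-1.30399768e+00,  2.76621481e-01,  1.50614428e+00,  2.68680056e-05,
        1.36069190e+00, -1.20990705e-01]), 'dq': array([ 0.00094328,  0.00059632, -0.00068137,  0.00043802, -0.00105922,
       -0.00078882]), 'effort': array([ 4.97236815e-04, -4.16769934e+01, -2.45805269e+01,  8.09177732e-05,
        1.12680299e-02,  7.82846257e-06]), 'tcp_pos': array([ 0.21730084, -0.53178813,  0.23042016]), 'eef_rot': array([-3.13974445e+00, -2.51173156e-04,  3.87783494e-01]), 'wrist_force': array([-0.3251535 ,  0.6780522 ,  0.28682826]), 'moment': array([-0.01656504,  0.00638436, -0.01760271]), 'grip_width': 0.08535138267880409}
scene 365.20434482472587 317.53579492218284 200.9070102868525 [[ 0.66790215  0.74424722  0.00167319]
 [ 0.6341351  -0.56790566 -0.5247436 ]
 [-0.38958875  0.3515384  -0.85125869]] [-0.39142178 -0.26294278  1.24644282]
top 449.26255001764747 318.4277944622079 201.52853073920576 [[-2.35554218e-02 -9.99722448e-01 -4.11823491e-04]
 [-9.91166019e-01  2.34075920e-02 -1.30545040e-01]
 [ 1.30518446e-01 -2.66685802e-03 -9.91442294e-01]] [0.05405286 0.52766071 1.46989497]
```

View pics/scene0.png

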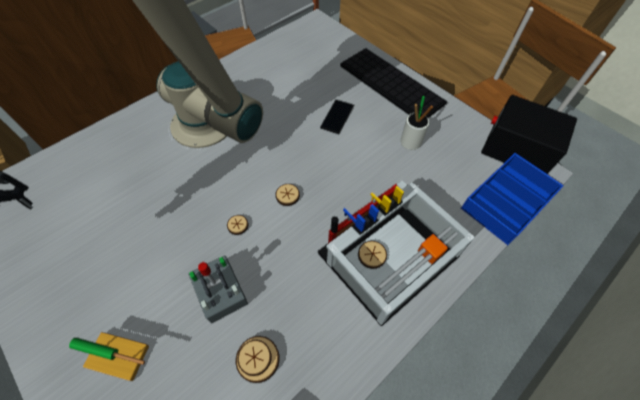

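View pics/top0.png

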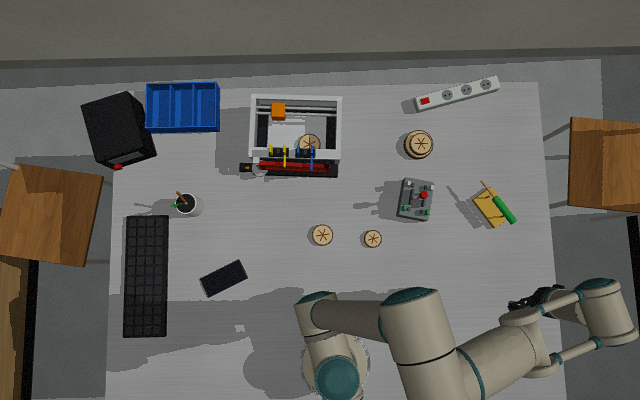

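Run:
```python
import cv2
a=cv2.imread("pics/top0.png");b=cv2.imread("pics/scene0.png")
g=lambda i,x0,y0,w,h,W,H:cv2.resize(i[y0:y0+h,x0:x0+w],(W,H),interpolation=cv2.INTER_CUBIC)
import numpy as np
p=np.vstack([np.hstack([g(a,230,130,120,60,480,240),g(a,390,170,60,60,240,240)]),np.hstack([g(b,310,175,120,90,480,360),g(b,180,250,60,90,240,360)])])
cv2.imwrite("pics/z0.png",p)
```

```text
(no output)
```

View pics/z0.png

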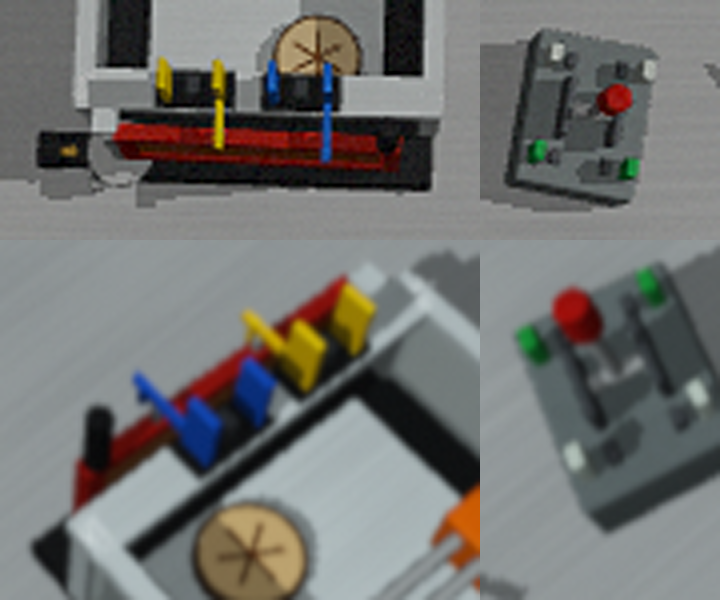

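```bash
cat > h.py <<'E'
import numpy as np,cv2,pickle
def ray(c,p):
    R=np.array(c["R"]);t=np.array(c["t"]);d=R.T@np.array([(p[0]-c["cx"])/c["fx"],(p[1]-c["cy"])/c["fy"],1]);return -R.T@t,d/np.linalg.norm(d)
def onz(c,p,z):
    o,d=ray(c,p);return (o+d*(z-o[2])/d[2]).round(4)
def tri(c1,p1,c2,p2):
    A=0;b=0;L=[ray(c1,p1),ray(c2,p2)]
    for o,d in L:
        M=np.eye(3)-np.outer(d,d);A=A+M;b=b+M@o
    x=np.linalg.solve(A,b);return x.round(4),[round(float(np.linalg.norm(np.cross(x-o,d))),4) for o,d in L]
def blobs(c,col,amin=4):
    h=cv2.cvtColor(c["image"],cv2.COLOR_RGB2HSV);lo,hi={"red":(174,186),"green":(50,80),"yellow":(20,32),"blue":(105,122)}[col]
    H=h[...,0].astype(int);m=((H>=lo)&(H<=hi))|((H+180>=lo)&(H+180<=hi))
    m=(m&(h[...,1]>150)&(h[...,2]>60)).astype(np.uint8)
    n,l,s,ce=cv2.connectedComponentsWithStats(m,connectivity=4)
    return [(ce[i].round(2).tolist(),s[i].tolist()) for i in range(1,n) if s[i][4]>=amin]
def load():return [pickle.load(open(n+".pkl","rb")) for n in("scene","top")]
E
python3 - <<'E'
from h import *
s,t=load()
for n,c in(("scene",s),("top",t)):
    for col in("red","green","yellow","blue"):
        print(n,col,[b for b in blobs(c,col) if (320<b[0][0]<440 or 180<b[0][0]<245 if n=="scene" else 240<b[0][0]<440) and 130<b[0][1]<290])
E
```

```text
scene red [([389.75, 190.76], [384, 185, 12, 11, 51]), ([381.25, 195.5], [380, 194, 4, 4, 8]), ([363.15, 209.55], [354, 202, 19, 15, 78]), ([374.89, 203.11], [373, 202, 4, 3, 9]), ([343.88, 224.19], [338, 220, 14, 10, 73]), ([330.74, 235.49], [329, 231, 5, 10, 35]), ([203.28, 268.78], [198, 263, 11, 13, 100])]
scene green [([222.1, 261.28], [220, 258, 5, 8, 29]), ([192.5, 275.72], [190, 272, 7, 9, 32])]
scene yellow [([397.62, 194.34], [393, 186, 11, 18, 117]), ([383.0, 201.81], [371, 193, 21, 20, 178])]
scene blue [([373.37, 212.2], [369, 205, 10, 17, 101]), ([356.67, 220.27], [344, 209, 22, 23, 169])]
top red [([270.51, 163.01], [258, 161, 25, 5, 103]), ([297.04, 164.23], [286, 162, 24, 5, 104]), ([317.84, 165.33], [313, 163, 12, 5, 49]), ([295.62, 169.56], [265, 168, 61, 4, 101]), ([423.67, 194.02], [419, 191, 9, 7, 42])]
top green [([404.2, 207.07], [403, 205, 4, 5, 15]), ([427.36, 211.55], [426, 210, 4, 4, 11])]
top yellow [([270.66, 149.53], [269, 145, 4, 10, 32]), ([284.21, 155.28], [283, 145, 4, 23, 57]), ([246.88, 167.38], [245, 166, 4, 3, 8])]
top blue [([297.88, 150.0], [297, 145, 3, 11, 26]), ([311.27, 157.71], [310, 146, 3, 24, 49])]
```

```bash
python3 - <<'E'
from h import *
s,t=load()
for n,a,b in [("knob",(203.28,268.78),(423.67,194.02)),("g+",(222.1,261.28),(404.2,207.07)),("g-",(192.5,275.72),(427.36,211.55)),("y+",(397.62,194.34),(270.66,149.53)),("yhookarmtip",(371.5,194.5),(284.3,167)),("btip",(345,210.5),(311.4,169)),("b+",(373.37,212.2),(297.88,150)),("posttop",(334.7,219),(326.5,166))]:
    print(n,*tri(s,a,t,b))
for p,z in [((423.67,194.02),.16),((404.2,207.07),.072),((427.36,211.55),.072),((270.66,149.53),.155),((284.2,149.5),.155),((297.88,150),.155),((311.27,150.5),.155)]: print(p,onz(t,p,z))
for p,z in [((203.28,268.78),.155),((222.1,261.28),.07),((192.5,275.7),.07)]: print(p,onz(s,p,z))
E
python3 - <<'E'
import cv2
a=cv2.imread("pics/top0.png");b=cv2.imread("pics/scene0.png")
cv2.imwrite("pics/z1.png",cv2.resize(a[90:190,235:350],None,fx=6,fy=6,interpolation=cv2.INTER_NEAREST)[:600])
cv2.imwrite("pics/z2.png",cv2.resize(b[175:275,315:425],None,fx=6,fy=6,interpolation=cv2.INTER_NEAREST)[:600])
E
```

```text
knob [ 0.5274 -0.2839  0.1592] [0.0018, 0.0018]
g+ [ 0.4984 -0.238   0.074 ] [0.0011, 0.0011]
g- [ 0.482  -0.3125  0.0745] [0.0011, 0.0011]
y+ [0.6806 0.187  0.1508] [0.0011, 0.0011]
yhookarmtip [0.6291 0.1475 0.1309] [0.0004, 0.0004]
btip [0.6195 0.0616 0.1352] [0.0001, 0.0001]
b+ [0.6765 0.1018 0.1542] [0.0008, 0.0008]
posttop [0.6256 0.0162 0.1539] [0.0025, 0.0025]
(423.67, 194.02) [ 0.5279 -0.282   0.16  ]
(404.2, 207.07) [ 0.4991 -0.2374  0.072 ]
(427.36, 211.55) [ 0.4826 -0.312   0.072 ]
(270.66, 149.53) [0.6804 0.1874 0.155 ]
(284.2, 149.5) [0.6795 0.145  0.155 ]
(297.88, 150) [0.6769 0.1023 0.155 ]
(311.27, 150.5) [0.6743 0.0605 0.155 ]
(203.28, 268.78) [ 0.5245 -0.2855  0.155 ]
(222.1, 261.28) [ 0.4959 -0.2387  0.07  ]
(192.5, 275.7) [ 0.4791 -0.3136  0.07  ]
```

View pics/z1.png

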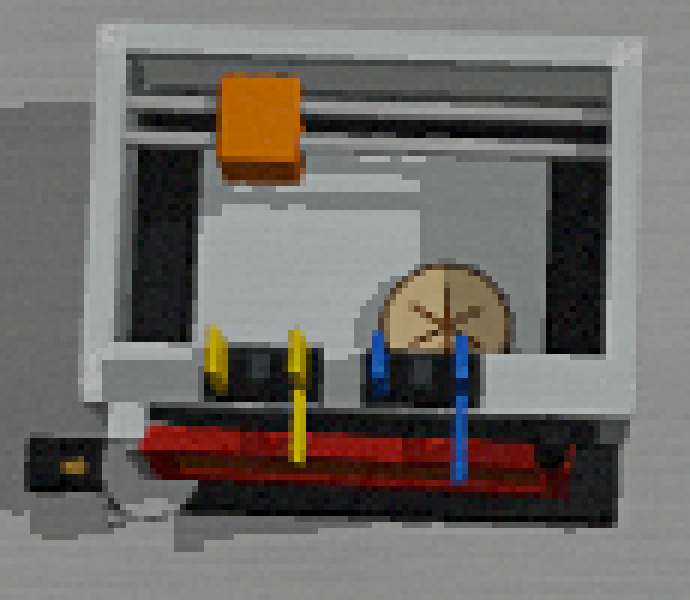

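View pics/z2.png

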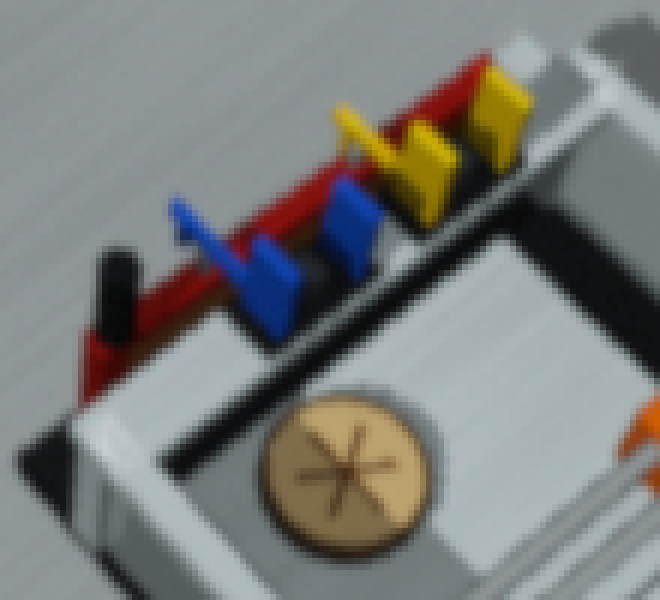

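```bash
cat > go.py <<'E'
# usage: go.py x y z yaw nrows : print suggested rows
import sys,numpy as np
from plant import sensors
from scipy.spatial.transform import Rotation as Ro
x,y,z,yaw,n=map(float,sys.argv[1:6]);n=int(n)
s=sensors.observe();p=np.array(s["tcp_pos"]);R=Ro.from_euler("xyz",s["eef_rot"])
cy=s["eef_rot"][2]
d=(np.array([x,y,z])-p)*1000
dy=(yaw-cy+np.pi)%(2*np.pi)-np.pi
tw=-np.degrees(dy)/n
print("t",round(s["time_s"],2),"p",p.round(4),"rot",s["eef_rot"].round(3),"F",s["wrist_force"].round(1),"w",round(s["grip_width"],4),"d",d.round(1))
for i in range(n):
    Ri=Ro.from_euler("z",-np.radians(-tw*i)*-1)*R
    print((Ri.inv().apply(d/n)).round(1),round(tw,2))
E
python3 go.py .5277 -.284 .231 -.217 10
```

```text
t 0.1 p [ 0.2173 -0.5318  0.2305] rot [-3.14  -0.     0.388] F [-0.2  0.2  0.2] w 0.0853 d [310.4 247.8   0.5]
[ 38.1 -11.2  -0. ] 3.47
[ 37.4 -13.5  -0. ] 3.47
[ 36.5 -15.7  -0. ] 3.47
[ 35.5 -17.9  -0. ] 3.47
[ 34.3 -20.   -0. ] 3.47
[ 33. -22.  -0.] 3.47
[ 31.7 -24.   -0. ] 3.47
[ 30.1 -25.9   0. ] 3.47
[ 28.5 -27.6   0. ] 3.47
[ 26.8 -29.3   0. ] 3.47
```

```bash
python3 -m inch '[[38,-11,0,3.5],[37,-13,0,3.5],[36,-16,0,3.5],[35,-18,0,3.5],[34,-20,0,3.5],[33,-22,0,3.5],[32,-24,0,3.5],[30,-26,0,3.5]]' 70 30; python3 go.py .5277 -.284 .231 -.217 3
```

```text
time_s: 0.9
tcp_pos: [0.4702, -0.3335, 0.2259]
eef_rot: [-3.137, 0.007, -0.131]
wrist_force: [0.5, -0.9, -0.5]
grip_width: 0.0597
t 0.9 p [ 0.4702 -0.3335  0.2259] rot [-3.137  0.007 -0.131] F [ 0.5 -0.9 -0.5] w 0.0597 d [57.5 49.5  5.1]
[ 16.8 -18.9  -1.7] 1.63
[ 16.3 -19.3  -1.7] 1.63
[ 15.7 -19.8  -1.7] 1.63
```

```bash
python3 -m inch '[[17,-19,-1,1.6],[16,-19,-1,1.6],[16,-20,-1,1.6],[0,0,0,0]]' ; python3 go.py .5277 -.284 .137 -.217 4
```

```text
time_s: 1.3
tcp_pos: [0.5332, -0.2769, 0.2265]
eef_rot: [-3.134, 0.009, -0.213]
wrist_force: [-0.2, 0.1, -0.1]
grip_width: 0.0597
t 1.3 p [ 0.5332 -0.2769  0.2265] rot [-3.134  0.009 -0.213] F [-0.2  0.1 -0.1] w 0.0597 d [ -5.5  -7.1 -89.5]
[-0.8  2.2 22.4] 0.05
[-0.8  2.2 22.4] 0.05
[-0.8  2.2 22.4] 0.05
[-0.8  2.2 22.4] 0.05
```

```bash
python3 -m inch '[[-4,9,5,0],[0,0,25,0],[0,0,25,0],[0,0,20,0],[0,0,10,0],[0,0,0,0]]' ; python3 go.py .5277 -.284 .137 -.217 1
```

```text
time_s: 1.9
tcp_pos: [0.5198, -0.29, 0.1366]
eef_rot: [-3.138, 0.014, -0.214]
wrist_force: [-0.5, -0.6, 0.6]
grip_width: 0.0597
t 1.9 p [ 0.5198 -0.29    0.1366] rot [-3.138  0.014 -0.214] F [-0.5 -0.6  0.6] w 0.0597 d [7.9 6.  0.4]
[ 6.4 -7.5 -0.5] 0.15
```

```bash
python3 -m inch '[[6,-7,0,0],[0,0,0,0],[0,0,0,0]]' ; python3 go.py .5277 -.284 .137 -.217 1
python3 - <<'E'
from plant import capture
import cv2
c=capture("scene");cv2.imwrite("pics/a1.png",cv2.resize(c["image"][200:330,130:290,::-1],None,fx=4,fy=4))
E
```

```text
time_s: 2.2
tcp_pos: [0.5279, -0.2861, 0.1385]
eef_rot: [-3.139, 0.012, -0.216]
wrist_force: [0.7, 0.1, -0.5]
grip_width: 0.0598
t 2.2 p [ 0.5279 -0.2861  0.1385] rot [-3.139  0.012 -0.216] F [ 0.7  0.1 -0.5] w 0.0598 d [-0.2  2.1 -1.5]
[-0.7 -2.   1.5] 0.05
```

View pics/a1.png

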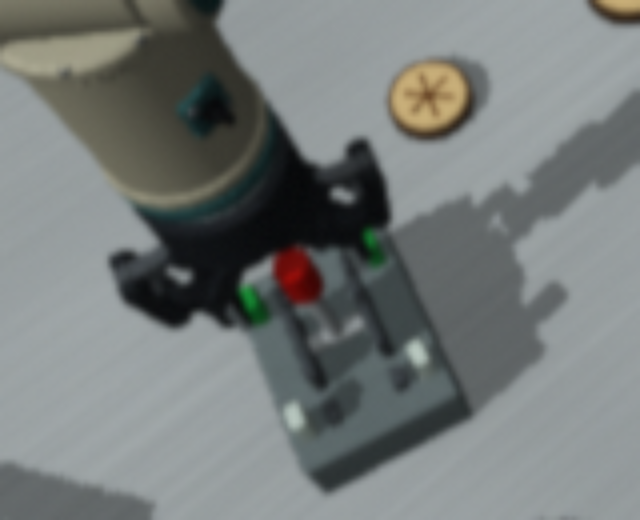

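Run:
```python
from h import *
s,t=load()
def proj(c,X):
    q=np.array(c["R"])@X+c["t"];return np.array([c["fx"]*q[0]/q[2]+c["cx"],c["fy"]*q[1]/q[2]+c["cy"]])
T=np.array([.528,-.286,.1385]);y=np.array([.215,.977,0])
for k in(-.057,-.03,0,.03,.057):
    for dz in (0,.02,.073): print(k,dz,((proj(s,T+y*k+[0,0,dz])-[130,200])*4).round())
c=s
from plant import capture
import cv2
c=capture("top");cv2.imwrite("pics/a2.png",cv2.resize(c["image"][140:270,340:500,::-1],None,fx=4,fy=4))
```

```text
-0.057 0 [206. 339.]
-0.057 0.02 [194. 327.]
-0.057 0.073 [160. 292.]
-0.03 0 [252. 316.]
-0.03 0.02 [242. 303.]
-0.03 0.073 [212. 267.]
0 0 [304. 291.]
0 0.02 [294. 278.]
0 0.073 [267. 241.]
0.03 0 [354. 266.]
0.03 0.02 [345. 253.]
0.03 0.073 [322. 214.]
0.057 0 [398. 244.]
0.057 0.02 [391. 230.]
0.057 0.073 [370. 191.]
```

View pics/a2.png

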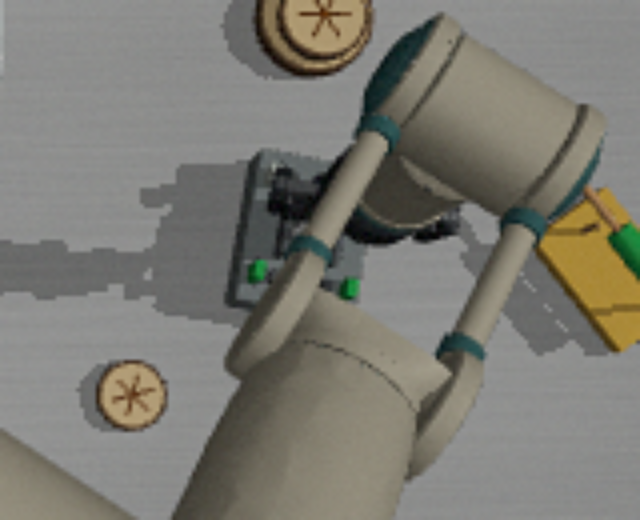

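Run:
```python
from plant import capture
import cv2,numpy as np
c=capture("scene");im=c["image"][235:300,150:240,::-1]
im=np.clip((im/255.)**.5*255,0,255).astype(np.uint8)
cv2.imwrite("pics/a3.png",cv2.resize(im,None,fx=8,fy=8,interpolation=cv2.INTER_CUBIC))
```

```text
(no output)
```

View pics/a3.png

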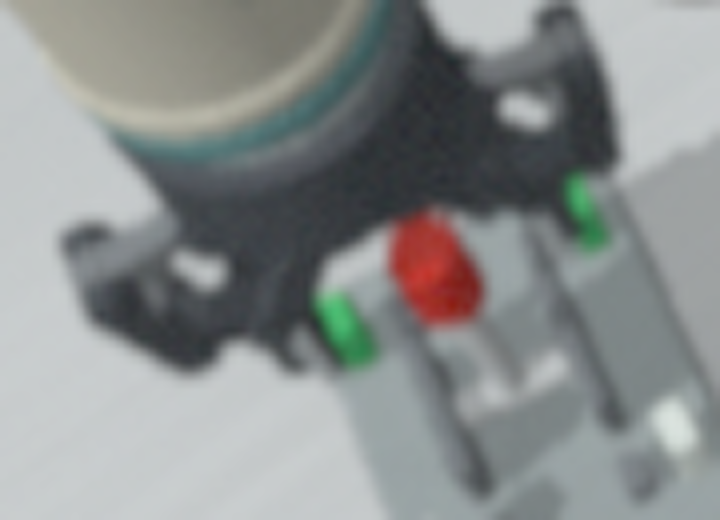

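Run:
```python
from h import *
from plant import capture
s,t=load()
def proj(c,X):
    q=np.array(c["R"])@X+c["t"];return np.array([c["fx"]*q[0]/q[2]+c["cx"],c["fy"]*q[1]/q[2]+c["cy"]])
T=np.array([.528,-.286,.1385]);y=np.array([.215,.977,0])
for n in("scene","top"):
    c=capture(n);im=np.clip((c["image"][:,:,::-1]/255.)**.5*255,0,255).astype(np.uint8)
    x0,y0=(150,235) if n=="scene" else (385,160)
    im=np.ascontiguousarray(cv2.resize(im[y0:y0+65,x0:x0+90],None,fx=8,fy=8,interpolation=cv2.INTER_CUBIC))
    for k in(-.03,0,.03):
        a=[tuple(int(v) for v in (proj(c,T+y*k+[0,0,dz])-[x0-.5,y0-.5])*8) for dz in(.008,.05)]
        cv2.line(im,a[0],a[1],(0,0,255),1);cv2.circle(im,a[0],4,(255,0,255),1)
    cv2.imwrite(f"pics/b_{n}.png",im)
```

```text
(no output)
```

View pics/b_scene.png

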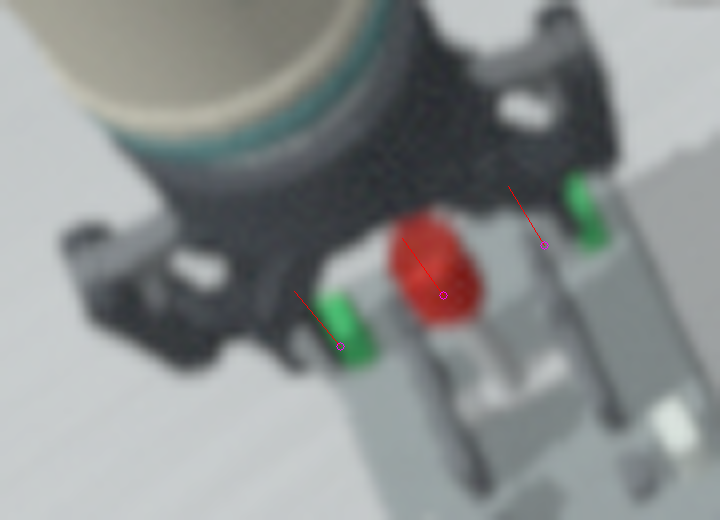

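View pics/b_top.png

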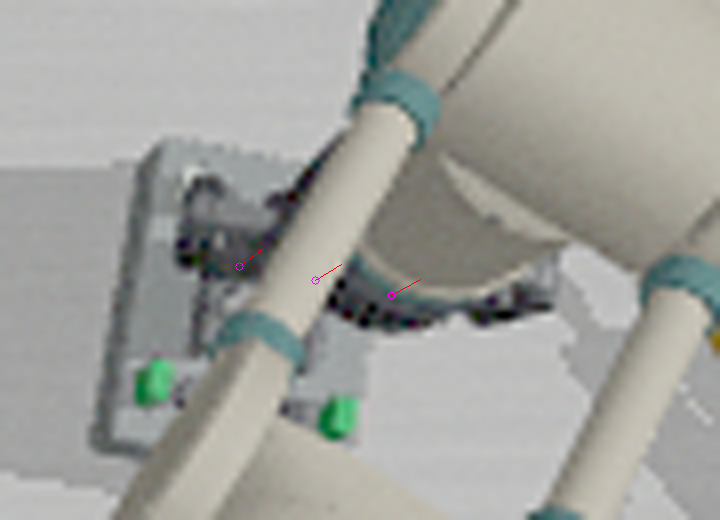

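```bash
python3 -m inch '[[0,-2,1,0],[0,0,0,0],[0,0,0,0],[0,0,0,0]]' 35 20
python3 - <<'E'
from h import *
from plant import capture
c=capture("scene");im=np.clip((c["image"][:,:,::-1]/255.)**.4*255,0,255).astype(np.uint8)
x0,y0=150,235
cv2.imwrite("pics/b2.png",cv2.resize(im[y0:y0+65,x0:x0+90],None,fx=8,fy=8,interpolation=cv2.INTER_CUBIC))
E
```

```text
time_s: 2.85
tcp_pos: [0.5279, -0.2834, 0.1371]
eef_rot: [-3.139, 0.012, -0.216]
wrist_force: [-1.1, 0.0, 0.4]
grip_width: 0.0296
```

View pics/b2.png

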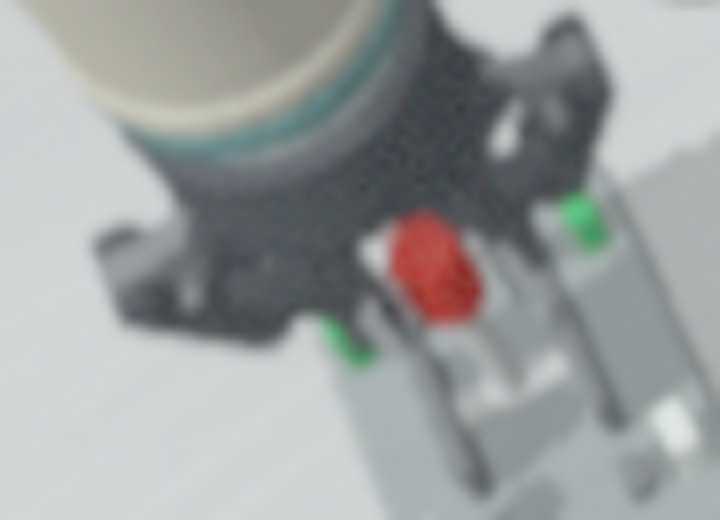

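```bash
python3 -m inch '[[0,0,0,0],[0,0,0,0],[0,0,0,0]]' 10 30 ; python3 go.py .4895 -.2750 .127 -.217 1
```

```text
time_s: 3.2
tcp_pos: [0.528, -0.2836, 0.1373]
eef_rot: [-3.139, 0.012, -0.216]
wrist_force: [-1.0, 0.8, 0.8]
grip_width: 0.0212
t 3.2 p [ 0.528  -0.2836  0.1373] rot [-3.139  0.012 -0.216] F [-1.   0.8  0.8] w 0.0212 d [-38.5   8.6 -10.3]
[-39.3  -0.1  10.7] 0.06
```

Gripped (21 mm). Throw it along the arc.

```bash
python3 -m inch '[[-10,0,0.5,0],[-10,0,2,0],[-8,0,3,0],[-7,0,3,0],[-5,0,2,0],[0,0,0,0]]' ; python3 go.py .4895 -.2750 .127 -.217 1
```

```text
time_s: 3.8
tcp_pos: [0.5008, -0.2776, 0.1319]
eef_rot: [-3.141, -0.023, -0.218]
wrist_force: [1.4, -0.1, -1.1]
grip_width: 0.0214
t 3.8 p [ 0.5008 -0.2776  0.1319] rot [-3.141 -0.023 -0.218] F [ 1.4 -0.1 -1.1] w 0.0214 d [-11.3   2.6  -4.9]
[-11.7  -0.1   4.6] -0.07
```

```bash
python3 -m inch '[[-7,0,3,0],[-5,0,2,0],[-1,0,1,0],[0,0,0,0]]' ; python3 go.py .4895 -.2750 .127 -.217 1
```

```text
time_s: 4.2
tcp_pos: [0.4878, -0.2747, 0.1257]
eef_rot: [-3.141, -0.025, -0.219]
wrist_force: [3.6, 0.1, 1.8]
grip_width: 0.0213
t 4.2 p [ 0.4878 -0.2747  0.1257] rot [-3.141 -0.025 -0.219] F [3.6 0.1 1.8] w 0.0213 d [ 1.7 -0.3  1.3]
[ 1.8 -0.1 -1.3] -0.1
```

```bash
python3 -m inch '[[0,0,0,0],[0,0,0,0],[0,0,-20,0],[0,0,-40,0],[0,0,-40,0],[0,0,0,0]]' 65
python3 - <<'E'
from h import *
from plant import capture
for n in("scene","top"):
    c=capture(n);im=c["image"][:,:,::-1]
    cv2.imwrite(f"pics/c_{n}.png",cv2.resize(im[160:310,120:320] if n=="scene" else im[100:250,300:500],None,fx=4,fy=4))
    print(n,[b for b in blobs(c,"red")])
E
python3 go.py .680 .1655 .24 -.046 10
```

```text
time_s: 4.8
tcp_pos: [0.4775, -0.2722, 0.2223]
eef_rot: [-3.137, 0.002, -0.217]
wrist_force: [1.4, 0.3, 1.3]
grip_width: 0.0559
scene [([494.4, 119.17], [492, 116, 6, 8, 35]), ([389.75, 190.76], [384, 185, 12, 11, 51]), ([381.25, 195.5], [380, 194, 4, 4, 8]), ([363.28, 209.57], [354, 202, 19, 15, 81]), ([374.89, 203.11], [373, 202, 4, 3, 9]), ([343.67, 224.54], [338, 220, 14, 11, 79]), ([331.1, 235.52], [329, 231, 6, 10, 40]), ([199.54, 257.01], [194, 250, 12, 15, 122])]
top [([424.73, 100.36], [421, 97, 9, 8, 44]), ([270.45, 163.05], [258, 161, 25, 5, 101]), ([297.13, 164.21], [286, 162, 24, 5, 103]), ([317.84, 165.33], [313, 163, 12, 5, 49]), ([117.32, 166.55], [113, 164, 9, 6, 44]), ([295.3, 169.54], [265, 168, 61, 4, 98])]
t 4.9 p [ 0.4753 -0.2704  0.2178] rot [-3.134  0.009 -0.218] F [-0.6  0.5 -0.3] w 0.0554 d [204.7 435.9  22.2]
[ 10.6 -47.   -1.9] -0.98
[ 11.4 -46.8  -2. ] -0.98
[ 12.2 -46.6  -2. ] -0.98
[ 13.  -46.4  -2. ] -0.98
[ 13.8 -46.2  -2. ] -0.98
[ 14.5 -45.9  -2. ] -0.98
[ 15.3 -45.7  -2. ] -0.98
[ 16.1 -45.4  -2. ] -0.98
[ 16.9 -45.1  -2. ] -0.98
[ 17.7 -44.8  -2. ] -0.98
```

View pics/c_scene.png

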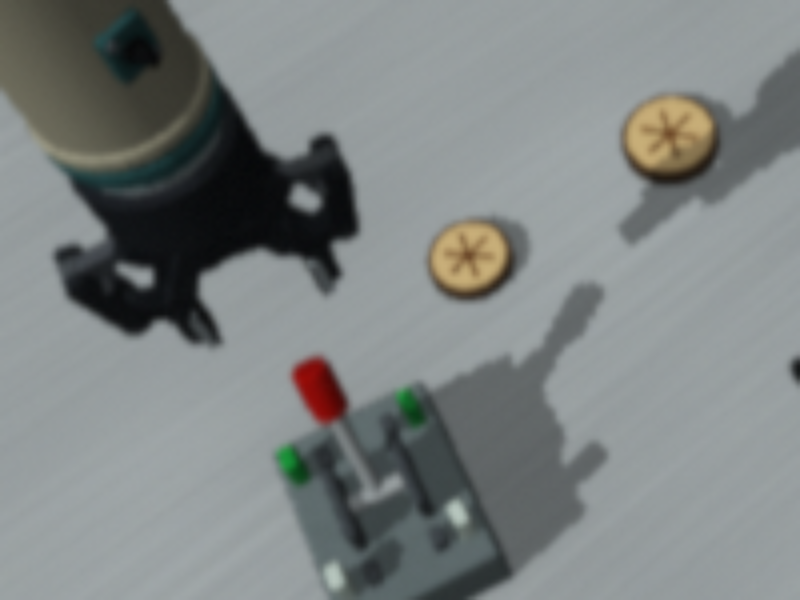

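```bash
python3 -m inch '[[11,-47,-5,-1],[11,-47,-5,-1],[12,-47,-2,-1],[13,-46,-2,-1],[14,-46,-2,-1],[14,-46,-2,-1],[15,-46,-2,-1],[16,-40,-2,-1]]'; python3 -c "
from h import *
s,t=load();print(onz(s,(199.54,257.01),.145))"; python3 go.py .680 .1655 .22 -.046 3
```

```text
time_s: 5.7
tcp_pos: [0.6312, 0.0793, 0.2222]
eef_rot: [-3.134, 0.045, -0.085]
wrist_force: [1.0, -0.1, 0.1]
grip_width: 0.0554
[ 0.4895 -0.2763  0.145 ]
t 5.7 p [0.6312 0.0793 0.2222] rot [-3.134  0.045 -0.085] F [ 1.  -0.1  0.1] w 0.0554 d [48.8 86.2 -2.2]
[ 13.8 -30.    0.3] -0.75
[ 14.2 -29.8   0.3] -0.75
[ 14.6 -29.6   0.3] -0.75
```

```bash
python3 -m inch '[[14,-30,0,-0.7],[14,-28,0,-0.7],[8,-15,0,-0.4],[0,0,0,0],[0,0,0,0]]'; python3 go.py .680 .1655 .22 -.046 1
```

```text
time_s: 6.2
tcp_pos: [0.6692, 0.1565, 0.2083]
eef_rot: [-3.138, 0.067, -0.045]
wrist_force: [-0.5, -0.6, -0.3]
grip_width: 0.0557
t 6.2 p [0.6692 0.1565 0.2083] rot [-3.138  0.067 -0.045] F [-0.5 -0.6 -0.3] w 0.0557 d [10.8  9.  11.7]
[  9.6  -9.5 -12.3] 0.06
```

```bash
python3 -m inch '[[9.5,-9,-5,0],[0,0,0,0],[0,0,0,0]]' 72; python3 go.py .679 .1655 .137 -.046 3;  python3 - <<'E'
from h import *
from plant import capture
for n in("scene","top"):
    c=capture(n);im=c["image"][:,:,::-1]
    cv2.imwrite(f"pics/d_{n}.png",cv2.resize(im[150:270,300:460] if n=="scene" else im[100:220,230:390],None,fx=4,fy=4))
E
```

```text
time_s: 6.5
tcp_pos: [0.6766, 0.1596, 0.2116]
eef_rot: [3.141, 0.072, -0.05]
wrist_force: [-0.4, 0.7, 0.1]
grip_width: 0.0612
t 6.5 p [0.6766 0.1596 0.2116] rot [ 3.141  0.072 -0.05 ] F [-0.4  0.7  0.1] w 0.0612 d [  2.4   5.9 -74.6]
[ 2.5 -2.  24.7] -0.07
[ 2.5 -2.  24.7] -0.07
[ 2.5 -2.  24.7] -0.07
```

View pics/d_scene.png

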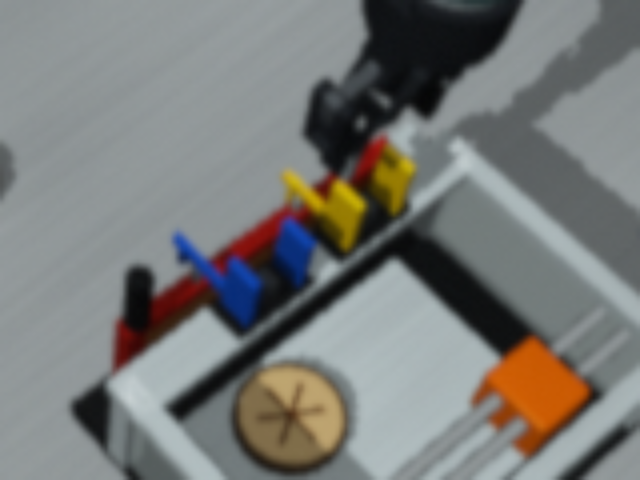

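```bash
python3 -m inch '[[3,-7,0,0],[0,0,0,0],[1,0,15,0],[0,0,0,0]]'; python3 go.py .679 .1655 .137 -.046 3
```

```text
time_s: 7.0
tcp_pos: [0.6797, 0.1657, 0.1974]
eef_rot: [3.141, 0.071, -0.051]
wrist_force: [-0.8, 1.0, -1.1]
grip_width: 0.0616
t 7.0 p [0.6797 0.1657 0.1974] rot [ 3.141  0.071 -0.051] F [-0.8  1.  -1.1] w 0.0616 d [ -0.7  -0.2 -60.4]
[ 1.2  0.1 20.1] -0.1
[ 1.2  0.1 20.1] -0.1
[ 1.2  0.1 20.1] -0.1
```

```bash
python3 -m inch '[[1,0,15,0],[1,0,15,0],[0,0,0,0]]'; python3 go.py .679 .1655 .137 -.046 1
```

```text
time_s: 7.3
tcp_pos: [0.6802, 0.1659, 0.1687]
eef_rot: [3.142, 0.068, -0.051]
wrist_force: [0.1, -0.0, 0.4]
grip_width: 0.0614
t 7.3 p [0.6802 0.1659 0.1687] rot [ 3.142  0.068 -0.051] F [ 0.1 -0.   0.4] w 0.0614 d [ -1.2  -0.4 -31.7]
[ 1.   0.5 31.7] -0.28
```

```bash
python3 -m inch '[[1,0,15,0],[0,0,12,0],[0,0,3,0],[0,0,0,0]]'; python3 go.py .679 .1655 .137 -.046 1;  python3 - <<'E'
from h import *
from plant import capture
for n in("scene","top"):
    c=capture(n);im=c["image"][:,:,::-1]
    cv2.imwrite(f"pics/e_{n}.png",cv2.resize(im[160:250,310:430] if n=="scene" else im[120:200,230:350],None,fx=6,fy=6,interpolation=cv2.INTER_CUBIC))
E
```

```text
time_s: 7.7
tcp_pos: [0.6806, 0.1663, 0.1413]
eef_rot: [-3.141, 0.064, -0.05]
wrist_force: [-0.1, 0.1, -0.2]
grip_width: 0.0614
t 7.7 p [0.6806 0.1663 0.1413] rot [-3.141  0.064 -0.05 ] F [-0.1  0.1 -0.2] w 0.0614 d [-1.6 -0.8 -4.3]
[-1.3  0.9  4.4] -0.26
```

View pics/e_scene.png

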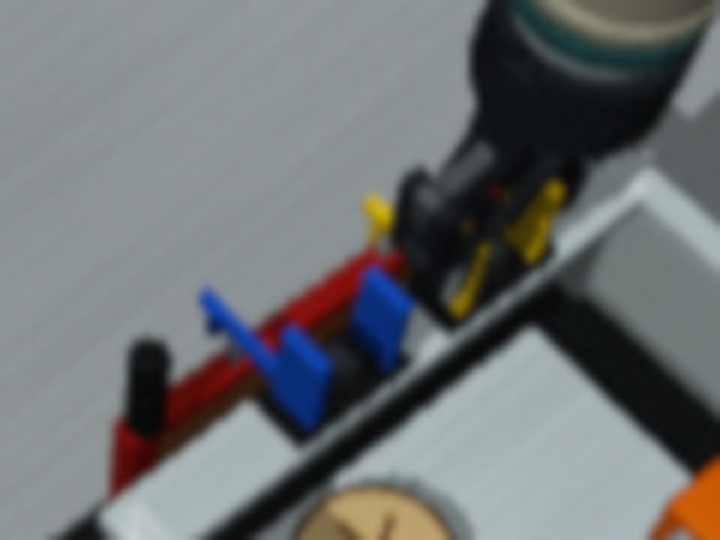

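```bash
python3 -m inch '[[-1,0,3,0],[0,0,0,0],[0,0,0,0],[0,0,0,0],[0,0,0,0],[0,0,0,0]]' 0 30;  python3 - <<'E'
from h import *
from plant import capture
for n in("scene","top"):
    c=capture(n);im=c["image"][:,:,::-1]
    cv2.imwrite(f"pics/f_{n}.png",cv2.resize(im[160:250,310:430] if n=="scene" else im[120:200,230:350],None,fx=6,fy=6,interpolation=cv2.INTER_CUBIC))
E
```

```text
time_s: 8.4
tcp_pos: [0.6805, 0.1642, 0.1418]
eef_rot: [3.139, 0.059, -0.051]
wrist_force: [0.5, -2.1, 0.7]
grip_width: 0.0238
```

View pics/f_scene.png

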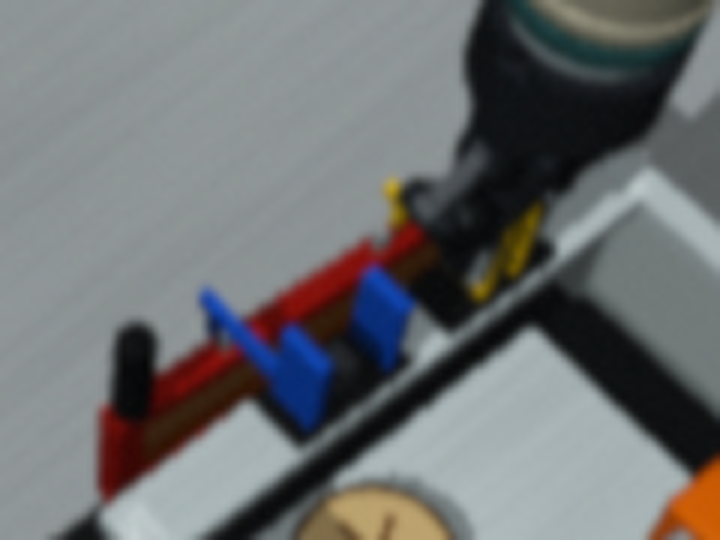

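View pics/f_top.png

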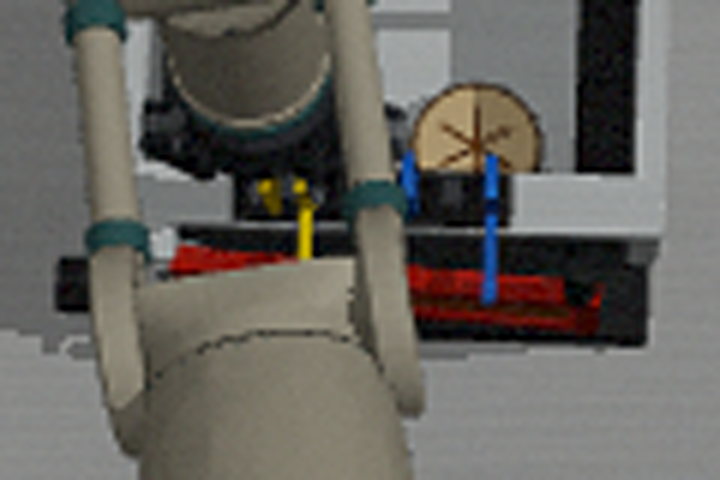

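```bash
python3 -m inch '[[0,0,0,0],[0,0,0,0],[0,0,0,0],[0,0,-20,0],[0,0,-25,0],[0,0,0,0]]' 72; python3 go.py .6735 .0805 .198 -.046 3
```

```text
time_s: 9.1
tcp_pos: [0.6828, 0.1665, 0.1858]
eef_rot: [-3.141, 0.062, -0.05]
wrist_force: [-0.0, 0.4, 1.1]
grip_width: 0.0614
t 9.1 p [0.6828 0.1665 0.1858] rot [-3.141  0.062 -0.05 ] F [-0.   0.4  1.1] w 0.0614 d [ -9.3 -86.   12.2]
[-1.9 28.8 -4. ] -0.08
[-1.9 28.8 -4. ] -0.08
[-2.  28.8 -4. ] -0.08
```

```bash
python3 -m inch '[[0,0,-15,0],[-1.5,28,-2,0],[-2,28,0,0],[-2,22,0,0],[0,0,0,0],[0,0,0,0]]' 72; python3 go.py .6742 .0808 .190 -.046 1
```

```text
time_s: 9.7
tcp_pos: [0.6734, 0.0888, 0.2004]
eef_rot: [-3.139, 0.064, -0.047]
wrist_force: [0.1, 0.3, -0.4]
grip_width: 0.0615
t 9.7 p [0.6734 0.0888 0.2004] rot [-3.139  0.064 -0.047] F [ 0.1  0.3 -0.4] w 0.0615 d [  0.8  -8.  -10.4]
[ 1.8  8.  10.3] -0.07
```

```bash
python3 -m inch '[[1,8,3,0],[0,0,0,0],[0,0,0,0]]' 72; python3 go.py .6742 .0808 .137 -.046 3;python3 - <<'E'
from h import *
from plant import capture
for n in("scene","top"):
    c=capture(n);pickle.dump(c,open(n+"1.pkl","wb"));im=c["image"][:,:,::-1]
    cv2.imwrite(f"pics/g_{n}.png",cv2.resize(im[160:250,310:430] if n=="scene" else im[120:200,230:350],None,fx=6,fy=6,interpolation=cv2.INTER_CUBIC))
    print(n,blobs(c,"blue"),blobs(c,"yellow"))
E
```

```text
time_s: 10.0
tcp_pos: [0.6738, 0.0826, 0.196]
eef_rot: [-3.138, 0.065, -0.045]
wrist_force: [0.4, 0.2, -0.1]
grip_width: 0.0614
t 10.0 p [0.6738 0.0826 0.196 ] rot [-3.138  0.065 -0.045] F [ 0.4  0.2 -0.1] w 0.0614 d [  0.4  -1.8 -59. ]
[ 1.4  0.7 19.6] 0.02
[ 1.4  0.7 19.6] 0.02
[ 1.4  0.7 19.6] 0.02
scene [([511.37, 197.32], [462, 153, 101, 92, 4790]), ([373.56, 212.31], [369, 205, 10, 17, 95]), ([356.66, 220.47], [344, 209, 22, 23, 165])] [([392.65, 198.55], [381, 186, 23, 26, 231]), ([378.5, 198.7], [377, 197, 4, 5, 10]), ([122.91, 345.28], [97, 333, 51, 26, 679]), ([112.32, 366.29], [84, 354, 55, 26, 801])]
top [([182.77, 107.51], [145, 82, 75, 51, 3427]), ([156.61, 86.29], [151, 85, 12, 4, 28]), ([297.92, 150.42], [297, 146, 3, 10, 24]), ([311.33, 149.58], [310, 147, 3, 6, 12]), ([311.21, 159.75], [310, 154, 3, 12, 28])] [([270.64, 149.36], [269, 144, 4, 11, 33]), ([282.83, 149.33], [282, 146, 3, 9, 18]), ([282.58, 163.42], [282, 160, 2, 7, 12]), ([247.0, 167.5], [246, 167, 3, 2, 6]), ([493.0, 191.17], [490, 187, 7, 10, 29]), ([489.04, 208.71], [472, 190, 35, 38, 554])]
```

View pics/g_scene.png

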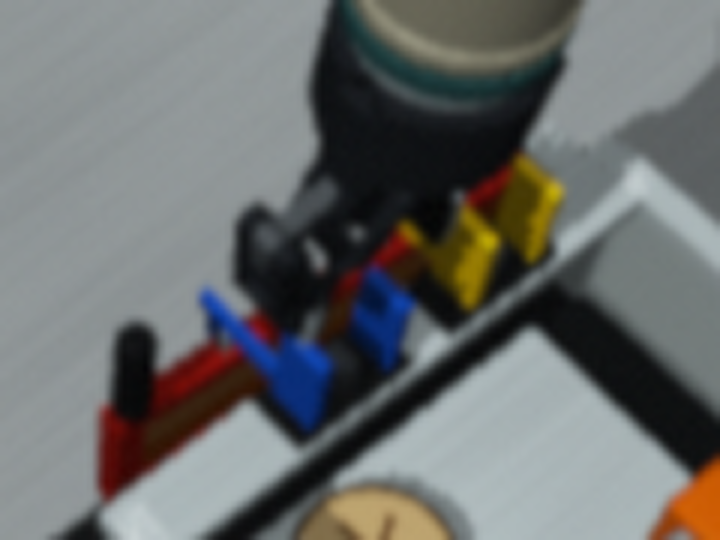

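```bash
python3 -m inch '[[1.5,1.5,15,0],[1,0,15,0],[1,0,0,0],[0,0,12,0],[0,0,12,0],[0,0,3,0],[0,0,0,0]]' 72; python3 go.py .6742 .0808 .137 -.046 1
```

```text
time_s: 10.8
tcp_pos: [0.6748, 0.0835, 0.1379]
eef_rot: [-3.137, 0.061, -0.042]
wrist_force: [0.4, -0.8, 0.4]
grip_width: 0.0615
t 10.8 p [0.6748 0.0835 0.1379] rot [-3.137  0.061 -0.042] F [ 0.4 -0.8  0.4] w 0.0615 d [-0.6 -2.7 -0.9]
[-0.5  2.7  1. ] 0.21
```

```bash
python3 -m inch '[[0,2.7,-2,0],[0,0,0,0],[0,0,0,0],[0,0,0,0],[0,0,0,0],[0,0,0,0],[0,0,0,0]]' 0 30;  python3 - <<'E'
from h import *
from plant import capture
for n in("scene","top"):
    c=capture(n);im=c["image"][:,:,::-1]
    cv2.imwrite(f"pics/i_{n}.png",cv2.resize(im[160:250,310:430] if n=="scene" else im[120:220,230:350],None,fx=6,fy=6,interpolation=cv2.INTER_CUBIC))
E
```

```text
time_s: 11.5
tcp_pos: [0.675, 0.0794, 0.142]
eef_rot: [-3.139, 0.06, -0.044]
wrist_force: [-0.5, -0.6, 1.5]
grip_width: 0.0237
```

View pics/i_scene.png

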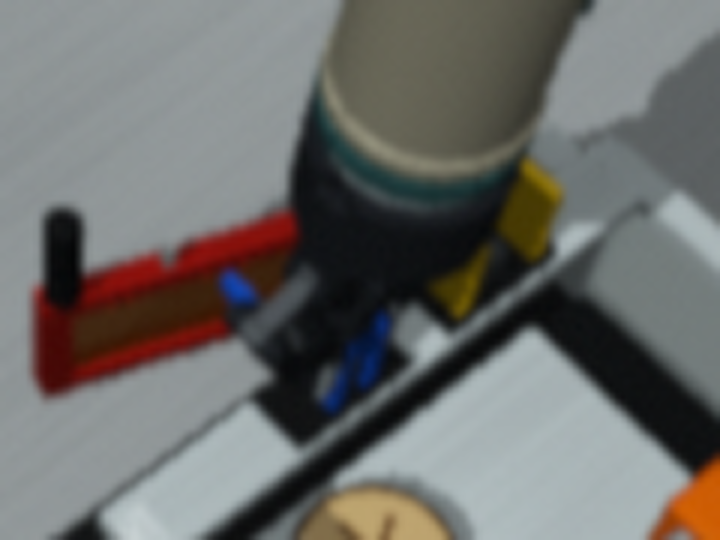

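View pics/i_top.png

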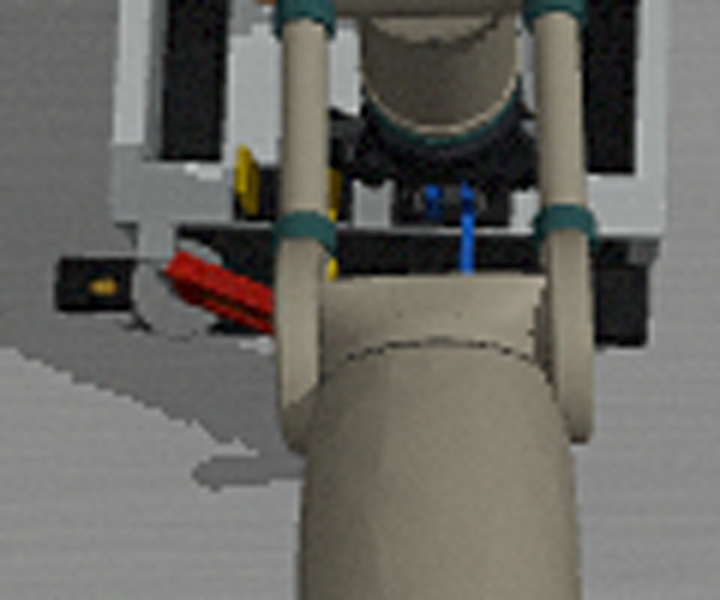

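```bash
python3 -m inch '[[0,0,0,0],[0,0,0,0],[0,0,0,0],[0,0,-20,0],[0,0,-25,0],[0,0,-20,0],[0,0,-10,0],[0,0,0,0]]' 72;  python3 - <<'E'
from h import *
from plant import capture
s0,t0=load()
for n in("scene","top"):
    c=capture(n);pickle.dump(c,open(n+"2.pkl","wb"));im=np.clip((c["image"][:,:,::-1]/255.)**.6*255,0,255).astype(np.uint8)
    x0,y0,w,h=(300,180,80,60) if n=="scene" else (250,150,100,70)
    cv2.imwrite(f"pics/j_{n}.png",cv2.resize(im[y0:y0+h,x0:x0+w],None,fx=8,fy=8,interpolation=cv2.INTER_CUBIC))
im=np.clip((s0["image"][:,:,::-1]/255.)**.6*255,0,255).astype(np.uint8)
cv2.imwrite(f"pics/j_scene0.png",cv2.resize(im[180:240,300:380],None,fx=8,fy=8,interpolation=cv2.INTER_CUBIC))
E
```

```text
time_s: 12.4
tcp_pos: [0.6802, 0.0803, 0.2184]
eef_rot: [-3.137, 0.06, -0.042]
wrist_force: [0.2, 0.6, 0.2]
grip_width: 0.0616
```

View pics/j_scene.png

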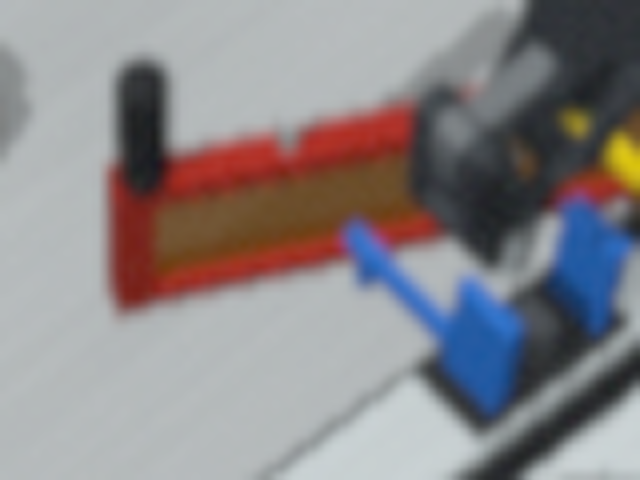

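View pics/j_top.png

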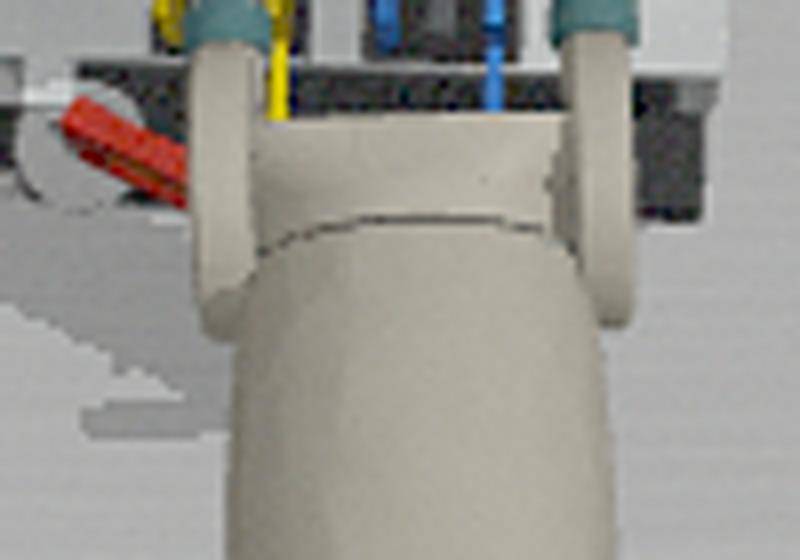

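View pics/j_scene0.png

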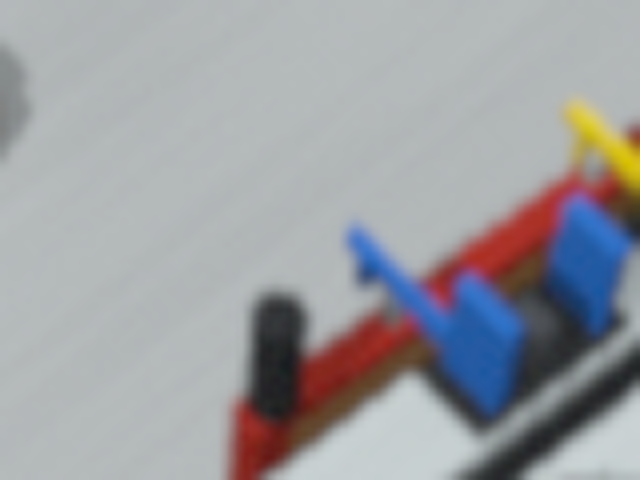

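Run:
```python
from h import *
s,t=load()
f=lambda p:(300+p[0]/8-.5,180+p[1]/8-.5)
A=onz(s,f((279,308)),.172);B=onz(s,f((143,82)),.172);print(A,B,np.linalg.norm(A-B))
yaw=-.046;ex=np.array([np.cos(yaw),np.sin(yaw)]);ey=np.array([-np.sin(yaw),np.cos(yaw)])
H=A[:2]+.225*ey;d=B[:2]-H;print("H",H,"r",np.linalg.norm(d),"ang",np.arctan2(-d@ex,-d@ey))
print(onz(t,(250+105/8,150+120/8),.12))
for a in(.4,.45,.5,.95,1.12,1.4,1.5):print(a,(H-.225*np.sin(a)*ex-.225*np.cos(a)*ey).round(4))
```

```text
[0.6313 0.0122 0.172 ] [0.5454 0.0355 0.172 ] 0.08900393249739022
H [0.64164635 0.23696199] r 0.22327179435211214 ang 0.3996811440735915
[0.6393 0.2155 0.12  ]
0.4 [0.5446 0.034 ]
0.45 [0.5346 0.0391]
0.5 [0.5248 0.0447]
0.95 [0.4528 0.1146]
1.12 [0.4348 0.1483]
1.4 [0.4184 0.209 ]
1.5 [0.4167 0.2314]
```

```bash
python3 go.py .5442 .0355 .215 .5 6
```

```text
t 12.5 p [0.6791 0.0802 0.2165] rot [-3.137  0.063 -0.042] F [ 0.1  0.7 -0.2] w 0.0617 d [-134.9  -44.7   -1.5]
[-22.1   8.4   1.6] -5.17
[-22.8   6.4   1.7] -5.17
[-23.2   4.3   1.7] -5.17
[-23.5   2.2   1.7] -5.17
[-23.6   0.    1.7] -5.17
[-23.5  -2.1   1.7] -5.17
```

```bash
python3 -m inch '[[-22,8,-3,-5.2],[-23,6,-2,-5.2],[-23,4,0,-5.2],[-23,2,1,-5.2],[-23,0,1,-5.2],[-15,-2,0,-5.2],[0,0,0,0],[0,0,0,0]]';python3 go.py .5442 .0355 .205 .5 1
```

```text
time_s: 13.3
tcp_pos: [0.5443, 0.0386, 0.2163]
eef_rot: [-3.093, 0.066, 0.525]
wrist_force: [-0.1, 0.3, 0.9]
grip_width: 0.0617
t 13.3 p [0.5443 0.0386 0.2163] rot [-3.093  0.066  0.525] F [-0.1  0.3  0.9] w 0.0617 d [ -0.1  -3.1 -11.3]
[-0.9  3.1 11.2] 1.42
```

```bash
python3 -m inch '[[-1,3,10,0],[0,0,0,0],[0,0,20,0],[0,0,20,0],[0,0,0,0]]';python3 - <<'E'
from plant import sensors
from scipy.spatial.transform import Rotation as Ro
s=sensors.observe();z=Ro.from_euler("xyz",s["eef_rot"]).as_matrix()[:,2];print(z.round(3),s["tcp_pos"]-.019*z)
E
python3 go.py .5442 .0355 .133 .5 1
```

```text
time_s: 13.8
tcp_pos: [0.5444, 0.0364, 0.1621]
eef_rot: [-3.093, 0.066, 0.521]
wrist_force: [-1.5, -0.4, -0.1]
grip_width: 0.0612
[-0.081  0.009 -0.997] [0.54594738 0.03621088 0.18103988]
t 13.8 p [0.5444 0.0364 0.1621] rot [-3.093  0.066  0.521] F [-1.5 -0.4 -0.1] w 0.0612 d [ -0.2  -0.9 -29.1]
[ 1.3  2.1 29. ] 1.22
```

```bash
python3 -m inch '[[1,1.5,14,0],[0.5,0,12,0],[0,0,3,0],[0,0,0,0]]';python3 go.py .5442 .0355 .133 .5 1
python3 - <<'E'
from h import *
from plant import capture
for n in("scene",):
    c=capture(n);im=np.clip((c["image"][:,:,::-1]/255.)**.6*255,0,255).astype(np.uint8)
    cv2.imwrite(f"pics/k_{n}.png",cv2.resize(im[160:240,290:390],None,fx=7,fy=7,interpolation=cv2.INTER_CUBIC))
E
```

```text
time_s: 14.2
tcp_pos: [0.5469, 0.0364, 0.1328]
eef_rot: [-3.094, 0.064, 0.52]
wrist_force: [0.2, 0.7, 0.4]
grip_width: 0.0612
t 14.2 p [0.5469 0.0364 0.1328] rot [-3.094  0.064  0.52 ] F [0.2 0.7 0.4] w 0.0612 d [-2.7 -0.9  0.2]
[-2.8 -0.6 -0. ] 1.17
```

View pics/k_scene.png

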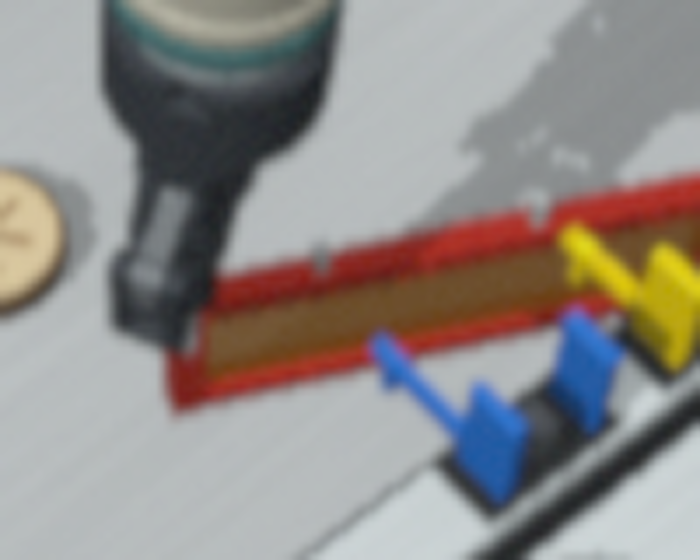

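Post hidden between the fingers; close on it.

```bash
python3 -m inch '[[-2.5,0,0,0],[0,0,0,0],[0,0,0,0],[0,0,0,0],[0,0,0,0],[0,0,0,0]]' 5 40; python3 go.py .5346 .0391 .134 .5 1
```

```text
time_s: 14.85
tcp_pos: [0.547, 0.0347, 0.1351]
eef_rot: [-3.1, 0.059, 0.521]
wrist_force: [-0.3, 1.2, -1.5]
grip_width: 0.0172
t 14.85 p [0.547  0.0347 0.1351] rot [-3.1    0.059  0.521] F [-0.3  1.2 -1.5] w 0.0172 d [-12.4   4.4  -1.1]
[-8.5 -9.9  2. ] 1.22
```

```bash
cat > arc.py <<'E'
# arc.py target_angle nrows
import sys,numpy as np
from plant import sensors
from scipy.spatial.transform import Rotation as Ro
H=np.array([.6416,.237]);yaw=-.046
ex=np.array([np.cos(yaw),np.sin(yaw)]);ey=np.array([-np.sin(yaw),np.cos(yaw)])
s=sensors.observe();R=Ro.from_euler("xyz",s["eef_rot"]);M=R.as_matrix();p=s["tcp_pos"];g=p-.019*M[:,2]
d=g[:2]-H;a0=np.arctan2(-d@ex,-d@ey);r=np.linalg.norm(d)
print("t",round(s["time_s"],2),"grasp",g.round(4),"ang",round(a0,3),"r",round(r,4),"rot",s["eef_rot"].round(3),"F",s["wrist_force"].round(1),"w",round(s["grip_width"],4))
a1,n=float(sys.argv[1]),int(sys.argv[2])
P=lambda a,rr:H-rr*np.sin(a)*ex-rr*np.cos(a)*ey
da=(a1-a0)/n
for i in range(n):
    rr0,rr1=r+(.225-r)*i/n,r+(.225-r)*(i+1)/n
    D=np.append(P(a0+da*(i+1),rr1)-P(a0+da*i,rr0),(.153-g[2])/n)*1000
    Ri=Ro.from_euler("z",-da*i)*R
    print(Ri.inv().apply(D).round(1),round(np.degrees(da),2))
E
python3 arc.py 1.0 8
```

```text
t 14.85 grasp [0.5484 0.0346 0.1541] ang 0.386 r 0.2228 rot [-3.1    0.059  0.521] F [-0.3  1.2 -1.5] w 0.0172
[ -9.6 -14.1   1.3] 4.4
[ -9.6 -14.2   1.3] 4.4
[ -9.6 -14.2   1.3] 4.4
[ -9.6 -14.2   1.3] 4.4
[ -9.6 -14.2   1.3] 4.4
[ -9.6 -14.2   1.3] 4.4
[ -9.6 -14.2   1.3] 4.4
[ -9.7 -14.3   1.3] 4.4
```

```bash
python3 -m inch '[[-9.6,-14,1.3,4.4],[-9.6,-14,1.3,4.4],[-9.6,-14,1.3,4.4],[-9.6,-14,1.3,4.4]]'; python3 arc.py 1.0 4
```

```text
time_s: 15.25
tcp_pos: [0.494, 0.0721, 0.1351]
eef_rot: [-3.121, 0.058, 0.201]
wrist_force: [3.9, 3.0, -1.4]
grip_width: 0.0171
t 15.25 grasp [0.4952 0.0719 0.1541] ang 0.679 r 0.2206 rot [-3.121  0.058  0.201] F [ 3.9  3.  -1.4] w 0.0171
[-10.9 -13.9   1.2] 4.59
[-11.  -14.    1.2] 4.59
[-11.  -14.1   1.2] 4.59
[-11.1 -14.2   1.2] 4.59
```

```bash
python3 -m inch '[[-11,-14,1,4.5],[-11,-14,1,4.5],[-11,-14,1,4.5],[-11,-14,1,4.5]]'; python3 arc.py 1.4 5
```

```text
time_s: 15.65
tcp_pos: [0.4525, 0.1258, 0.1353]
eef_rot: [-3.137, 0.044, -0.129]
wrist_force: [5.3, 1.5, -4.0]
grip_width: 0.0167
t 15.65 grasp [0.4533 0.1256 0.1543] ang 0.991 r 0.2188 rot [-3.137  0.044 -0.129] F [ 5.3  1.5 -4. ] w 0.0167
[-11.5 -13.9   0.8] 4.69
[-11.5 -14.    0.8] 4.69
[-11.6 -14.    0.8] 4.69
[-11.6 -14.1   0.8] 4.69
[-11.7 -14.2   0.8] 4.69
```

```bash
sed -i 's/(.225-r)/(.217-r)/g' arc.py; python3 arc.py 1.45 5
```

```text
t 15.65 grasp [0.4533 0.1256 0.1543] ang 0.991 r 0.2188 rot [-3.137  0.044 -0.129] F [ 5.3  1.5 -4. ] w 0.0167
[-11.3 -16.6   0.8] 5.26
[-11.3 -16.6   0.8] 5.26
[-11.3 -16.5   0.8] 5.26
[-11.2 -16.5   0.8] 5.26
[-11.2 -16.5   0.8] 5.26
```

```bash
python3 -m inch '[[-11,-16.5,1,5.2],[-11,-16.5,1,5.2],[-11,-16.5,1,5.2]]'; python3 arc.py 1.48 3
```

```text
time_s: 15.95
tcp_pos: [0.4302, 0.1832, 0.1353]
eef_rot: [3.135, 0.045, -0.414]
wrist_force: [2.3, -0.2, 0.2]
grip_width: 0.0172
t 15.95 grasp [0.431  0.183  0.1542] ang 1.274 r 0.2174 rot [ 3.135  0.045 -0.414] F [ 2.3 -0.2  0.2] w 0.0172
[ -8.7 -12.2   0.7] 3.94
[ -8.7 -12.2   0.7] 3.94
[ -8.7 -12.2   0.7] 3.94
```

```bash
python3 -m inch '[[-8.5,-12,0.5,4],[-8.5,-12,0.5,4],[-8.5,-12,0.5,4],[0,0,0,0],[0,0,0,0]]'; python3 arc.py 1.48 1
python3 - <<'E'
from h import *
from plant import capture
for n in("scene","top"):
    c=capture(n);pickle.dump(c,open(n+"3.pkl","wb"));im=c["image"][:,:,::-1]
    cv2.imwrite(f"pics/l_{n}.png",cv2.resize(im[120:270,240:440] if n=="scene" else im[80:280,200:440],None,fx=3,fy=3,interpolation=cv2.INTER_CUBIC))
from scipy.optimize import least_squares
P=np.array([(.6313,.0122),(.548,.0346),(.495,.0719),(.4533,.1256),(.431,.183)])
r=least_squares(lambda h:np.linalg.norm(P-h,axis=1)-.225,[.64,.237]);print(r.x,r.fun)
E
```

```text
time_s: 16.45
tcp_pos: [0.4238, 0.2296, 0.1354]
eef_rot: [3.127, 0.042, -0.628]
wrist_force: [1.0, -2.5, -2.4]
grip_width: 0.0168
t 16.45 grasp [0.4246 0.2294 0.1544] ang 1.49 r 0.2171 rot [ 3.127  0.042 -0.628] F [ 1.  -2.5 -2.4] w 0.0168
[1.5 1.6 1.4] -0.56
[0.64933917 0.23597832] [-4.95771492e-04  4.39249832e-04  2.60459267e-04 -2.28244819e-05
 -3.25357081e-04]
```

View pics/l_scene.png

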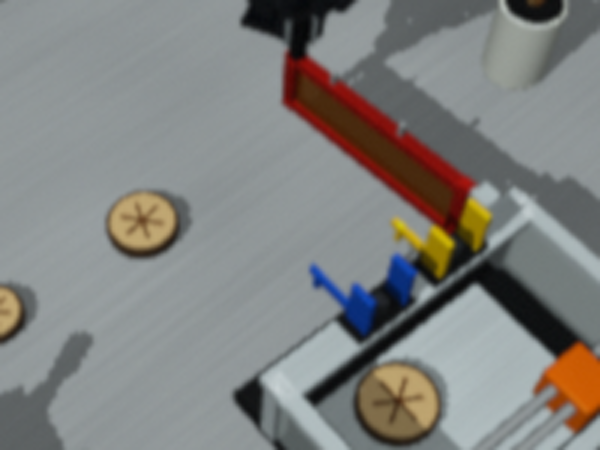

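View pics/l_top.png

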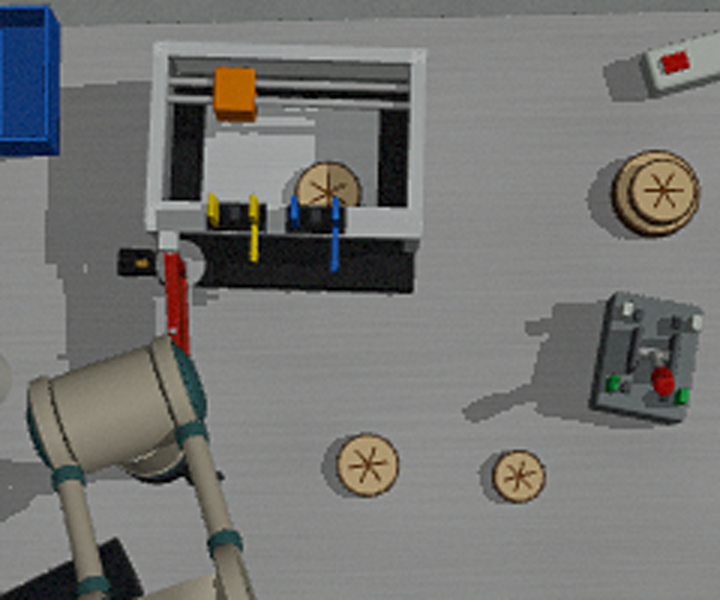

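```bash
python3 -m inch '[[0,0,0,0],[0,0,0,0],[0,0,0,0],[0,0,0,0],[0,0,0,0]]'; python3 arc.py 1.48 1
python3 - <<'E'
from h import *
from plant import capture
s,t=load()
for n,c0 in(("scene",s),("top",t)):
    c=capture(n);d=np.abs(c["image"].astype(int)-c0["image"]).max(2)
    print(n,"green",blobs(c,"green")[:4],[b for b in blobs(c,"red") if b[0][0]>410 and n=="top" or b[0][0]<230 and n=="scene"])
    cv2.imwrite(f"pics/m_{n}.png",np.hstack([c["image"][:,:,::-1]])); 
    for nm,X in(("pot",(.54,.47,.03)),("phone",None)):
        pass
E
```

```text
time_s: 17.05
tcp_pos: [0.4239, 0.2278, 0.1354]
eef_rot: [3.127, 0.043, -0.63]
wrist_force: [0.6, -1.3, -1.4]
grip_width: 0.0172
t 17.05 grasp [0.4247 0.2275 0.1544] ang 1.481 r 0.2171 rot [ 3.127  0.043 -0.63 ] F [ 0.6 -1.3 -1.4] w 0.0172
[0.3 0.1 1.4] -0.07
scene green [([421.28, 104.23], [419, 96, 6, 22, 47]), ([221.41, 260.06], [220, 258, 4, 5, 17]), ([192.53, 275.66], [190, 272, 7, 8, 32]), ([91.76, 348.05], [70, 339, 45, 20, 460])] [([199.54, 257.01], [194, 250, 12, 15, 122])]
top green [([504.49, 209.71], [493, 196, 24, 28, 201]), ([174.25, 204.92], [171, 204, 7, 3, 12]), ([404.15, 207.23], [403, 205, 3, 5, 13]), ([427.36, 211.55], [426, 210, 4, 4, 11])] [([424.73, 100.36], [421, 97, 9, 8, 44]), ([420.62, 206.54], [417, 202, 8, 10, 56])]
```

View pics/m_scene.png

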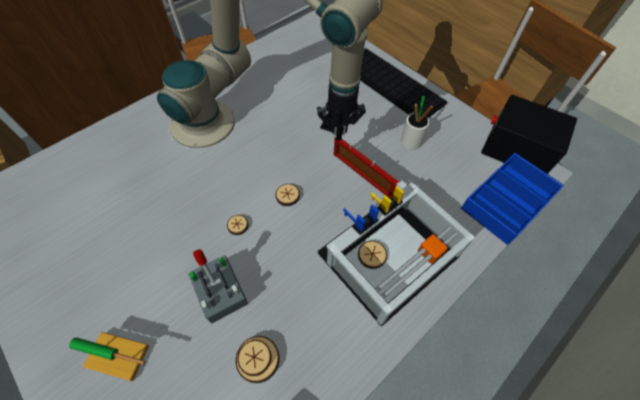

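```bash
python3 -c "
from plant import finish_job
print(finish_job())"
```

```text
the job is handed in; nothing more can be done
None
```

The job is done and handed in at about 17 s. I threw the lever into the green-marked notch, then squeezed yellow and then blue. The gate sprang ajar, and I swung it by its post past the detent and still hold it wide open.

**Last checks**
- **Gate:** it stood at about 1.48 rad. It eased back about 0.01 rad over the last 0.6 s. The fingers read 17 mm on the 18 mm post and the wrist force was about 2 N.
- **Lever:** the knob measured at (0.4895, -0.276), within 2 mm of the green notch point. Its picture position was the same at the end.
- **Catches:** both closed to a 24 mm finger opening, a little under the 26 mm expected for fully squeezed tabs.
- **Loose things:** the slices and the pot looked unmoved in the last pictures. I did not check the phone well: the arm hides it in the last scene picture, but nothing I moved went down near it.

**Disagreements**
- **Hinge position:** my first estimate was about 8 mm off in x. The swing radius came out at 217 mm instead of 225 mm, with up to 5 N of sideways pull. Fitting a circle to the swing path agreed to 0.5 mm and gave nearly the same gate angle (1.496 against 1.49 rad).
- **Tool tilt:** the tool leaned by up to about 5° during the moves, with no visible effect on the grips.

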